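Lock the plate shaker's hold-down frame with its hairpin clip

ROBOT

A 7-joint arm with a two-finger parallel gripper is mounted at the origin on the work surface. World frame = base frame: x ahead of the robot, y to its left, z up, the work surface at z = 0. Lengths are in mm, angles in degrees, forces in N, time in s.
With the tool pointing down it reaches from about 400 to 900 mm from the base axis. Payload 5.6 kg.
Tool frame: the origin (TCP) lies between the finger pads; the fingertips stand 19 mm ahead of it and the grasp point (between the pads) is the TCP; z points along the fingers, y is the line along which they close (so a half turn about z gives the same grasp; the last joint's range is limited). The gripper opens to 92 mm and grips with 3 to 60 N. Pads are 20 mm wide; open, the fingers measure 128 mm over their backs; the gripper's body (75 mm by 189 mm) begins 69 mm behind the grasp point.
Start: joints at [74.141, 26.786, -0.665, 91.828, 0.344, 61.387, -3.226], TCP at [150.547, -632.332, 233.592] pointing down, gripper open.
Joint ranges: [-144.91, 144.91], [-17.63, 115.5], [-89.93, 88.59], [15.96, 139.68], [-74.01, 254.01], [8.47, 105.57], [-167.45, 167.45]. Speed limits (degrees/s): [147.25, 147.25, 180, 180, 180, 180, 180].

INTERFACE

Orientations are given as a 3x3 rotation matrix whose columns are the frame's x, y, z axes.
In Python, from plant import * gives the robot as it stands.
- The arm moves only by the tool servo_tool, never from a script. Its argument "series" is a list of rows, each a list of 4 numbers: the shift along the world's x, y, z in cm, then the turn about the world's z in rad. In form: [[tx, ty, tz, turn], ...]. A call has 1 to 20 rows; each row is the pose to reach, as a shift and turn from the pose commanded when the call began; what a row does not reach only later rows make up. A row lasts 1/12 s, in which the tool goes at most 41.7 mm and 7.16 degrees, less where a joint would pass 70% of its speed; a pose out of reach is approached as far as the arm can. A call with a gripper value outside its range is refused whole. "fingers" is the closure in counts, from 0 (fully open) to 255 (shut), set as the call begins (left out, the last holds). The fingers move at their own pace and stop on an object; "force" is the grip in N (left out, the last holds). Time passes only in rows, so rows that repeat a pose let the fingers close. It gives the time, the measured TCP pose, the force, the opening and the grip force at its end, in the units of the state.
- observe(): the state, without advancing time (a new reading comes with each control period).
- capture(name): name is "scene" or "top" or "wrist"; returns the picture (384x512x3 uint8, red, green, blue); there is no depth.
- camera_model(name): a dict with "fx", "fy", "cx", "cy" (pixels), "extrinsics" (4x4, takes a point from camera to world coordinates). Camera axes: x right, y up, looking along -z (the intrinsics and any distortion apply to the point x, -y, -z); pixel columns grow to the right and rows downward; lengths in mm; the calibration is good to about 2 mm. A picture is of the moment at which its call begins: read the wrist's pose just before it. camera_model takes no time and is no camera call; for the wrist camera it gives the pose at the moment of the call.
- finish_job(): hands the job in; it is judged then, once.
Trained networks look in the newest picture that a camera, given by its name, has taken for a name from the list of things; names that differ only in an ending like _2 or _b are one class to them, and where a whole thing is asked for, a point or a joint stands for the part that bears it (a point fixed in the world has none). Each returns a list of dicts, best first, with "confidence" (0 to 1); they miss things now and then, are a little off and sometimes report something else, mostly with a low value. They report only what shows in the picture. A call takes as long as a camera call.
- recognise(camera, target): "box" ([left, top, right, bottom] in pixels, round what is visible of it).
- silhouettes(camera, target): "pixels" (384x512 bool, what is visible of it) and "box" ([left, top, right, bottom] in pixels, round what is visible of it).
The state is a dict: "t": time; "joint_positions": joint angles; "dq": joint speeds; "effort": joint torques, N m; "eef_pos": TCP position; "tool_rot": TCP orientation; "wrist_force": force on the tool from outside, world axes, zero at the start; "moment": the same for the moment, N m; "gripper_width": opening from 0.0 (shut) to 1.0 (fully open); "grasp_force": force on a finger pad.
Only numpy, scipy, OpenCV 4.12 (cv2) and the standard library are available. Lean on these libraries where they do the work, as an engineer would, in place of code of your own. Each camera call takes 0.05 s, during which the arm holds its last target. There are 200 camera calls.

TASK

Swing the shaker's hold-down frame fully down over the two deep-well plates, so that the cross-drilled stud stands up through its notch. Then lock it with the hairpin clip: start the clip's straight leg in the hole of the stud, let go of it before the sprung arm has snapped round the stud, and push the loop until the clip is fully home, lying flat with its arm hugging the shank. Leave everything else on the bench standing where it is.

Things in the scene. Friction and masses are not known exactly. Their poses are not given: they have to be found in the camera images.
- shaker: White bench shaker, 300 mm (x) by 200 mm (y), fixed. Origin: centre of its underside on the bench; x runs from its control panel (robot side) to its hinge posts, z up. On its platform, 85 mm above the bench, stand two deep-well plates and, at x = -105 mm, y = 0, a steel stud, 24 mm diameter, top 153 mm above the bench. Hinge posts at x = 122 mm, y = +-92 mm, tops 141 mm above the bench.
- stud_hole (a point): Centre of the stud's cross hole, on the stud's axis, 136.5 mm above the bench. Axes as the shaker's: the hole runs right through along this y, 9 mm wide, 24 mm long, mouths flared. The clip may go in from either end, but a tall bottle close to one end leaves no room for a gripper there.
- holddown (a joint): Angle (rad) of the aluminium hold-down frame: 0 down and level, grows as its free end (to shaker -x) rises; starts at 0.5 to 0.9. 5 mm thick, 170 mm wide, reaches 250 mm from the hinge; its free end has an open notch 32 mm wide, 45 mm deep, for the stud. It stays where left (hinge friction 0.5 N m; push 1 to 3 N). Down, its top is 133 mm above the bench and carries the clip flat at hole height.
- holddown_hinge (a point): Middle of the frame's hinge axis, 130.5 mm above the bench, at x = 115 mm on the shaker; the hinge axis is the y axis of the shaker.
- holddown_press (a point): Point to push on: top face of the frame, middle of its wide cross bar (42 mm by 120 mm), 184 mm from the hinge axis and 2.5 mm above its plane. It moves with the frame; its z axis is the frame's upward normal.
- clip: Hairpin clip of 6 mm yellow-zinc wire, 106 mm long, 62 g, flat on the bench. Origin in the wire's mid plane (3 mm up), midway between the loop's parallel sides: grip here, 26 mm wide over the outsides along y. x points to the straight leg's tip, z up. Leg along y = -10 mm from x = -5 to 88 mm; sprung arm on the +y side from x = 7 to 77 mm, waved round the seat, flared end at y = +9 mm.
- clip_seat (a point): Point on the straight leg's axis, clip x = 43 mm, y = -10 mm: in the centre of the stud's hole when the clip is fully home. The arm meets the stud some 30 mm short of home; from there pushing takes up to about 10 N, and it snaps in over the last 10 mm.
- clip_tip (a point): Rounded tip of the clip's straight leg, at clip x = 88 mm, y = -10 mm.
- clip_loop (a point): Outer back of the clip's loop, at clip x = -18 mm, y = 0: the place to push it home.
- clip_arm (a joint): Opening of the clip's sprung arm (rad), about its root at the loop: 0 at rest, about 0.1 while the arm rides over the stud, near 0 again when home. Stiffness 2.8 N m/rad.
- bottle: Tall white bottle with a blue cap, 80 mm diameter, 220 mm high, 0.9 kg, standing close beside the shaker on its left or its right, abreast of the stud. Origin at the centre of its foot. Leave it.
- tip_box: Blue pipette-tip box with a clear lid, 114 mm by 77 mm by 51 mm high, beside the shaker on the side where the bottle is not. Origin at the centre of its underside. Leave it.
- scraper: Flat steel scraper with a black grip, 170 mm by 22 mm by 10 mm high, lying on the bench. Origin at the centre of its underside, x along it. Leave it.
- deepwell_front: Pale deep-well plate, 86 mm by 128 mm by 41 mm high, on the shaker's platform next to the stud, top 126 mm above the bench. Origin at the centre of its underside. Leave it.
- deepwell_rear: Yellowish deep-well plate of the same size next to the hinge. Leave it.
- tube_rack: Green rack with stoppered blood tubes, 100 mm by 210 mm by 96 mm high. Origin at the centre of its underside. Leave it.
- jar: Amber jar with a red cap, 72 mm diameter, 100 mm high. Origin at the centre of its foot. Leave it.
- beaker: Clear beaker, 68 mm diameter, 80 mm high. Origin at the centre of its foot. Leave it.

How it is judged (in metres and radians):
On the way, in this order (a step that is already met when the one before it is completed fails the run):
1. the hold-down frame is fully down over the plates (value of joint holddown below 0.03 rad), for 0.2 s.
2. with the frame down, the straight leg is started in the stud's hole (3 mm or more) and the clip is let go, not yet home (more than 12 mm to go) (value of joint holddown below 0.03 rad and ((y of clip_seat in the frame of stud_hole above 0.012 m and y of clip_tip in the frame of stud_hole below 0.009 m) or (y of clip_seat in the frame of stud_hole below -0.012 m and y of clip_tip in the frame of stud_hole above -0.009 m)) and x of clip_tip in the frame of stud_hole between -0.008 and 0.008 m and z of clip_tip in the frame of stud_hole between -0.008 and 0.008 m and x of clip_seat in the frame of stud_hole between -0.015 and 0.015 m and z of clip_seat in the frame of stud_hole between -0.015 and 0.015 m and contact force between the fingers and clip below 0.05 N), for 0.1 s.
At the end, for the whole second after the job is handed in: Frame down (0.03 rad). Clip seat within 5 mm of the centre of the stud's hole, leg along the hole and clip flat (0.15 rad each), arm closed (0.04 rad), clip at rest. Deep-well plates within 10 mm, all else within 30 mm of their starts (value of joint holddown below 0.03 rad and distance between clip_seat and stud_hole below 0.005 m and angle between the x axis of clip and the y axis of stud_hole, either way round below 0.15 rad and angle between the z axis of clip and the z axis of stud_hole, either way round below 0.15 rad and value of joint clip_arm between -0.04 and 0.04 rad and linear speed of clip below 0.02 m/s and distance of each of bottle, tip_box, scraper, tube_rack, jar, beaker from where it was at the start of the episode below 0.03 m and distance of each of deepwell_front, deepwell_rear from where it was at the start of the episode below 0.01 m); the robot touches nothing.
It fails at once if the tall bottle, the jar or the beaker is tipped (angle between any of bottle, jar, beaker's own z axis and vertical above 0.3 rad).
It fails at once if a bystander is shoved aside (30 mm; a deep-well plate 10 mm) (distance of any of bottle, tip_box, scraper, tube_rack, jar, beaker from where it was at the start of the episode above 0.03 m or distance of any of deepwell_front, deepwell_rear from where it was at the start of the episode above 0.01 m).
It also fails if it takes over 67 s, if anything falls off the work surface, if the arm or the gripper's body presses on something with over 40 N, if the wrist force passes 120 N, or if a joint passes its speed limit or range.

## Working session

There is one attempt and no reset: what is moved stays moved. The work goes in short steps, Python scripts to look and compute and a tool call to move; the robot and the scene stay as the last step left them, time stands still between calls to the robot, and variables do not carry over. Pictures are saved under pics/ and viewed, at most 10 in all, crops included, and the job is handed in when it is done.

Besides the shell and the picture viewer there is one more tool, called after "Emit:" as a command line: name --pt "numbers of a row" for each row, then --argument value for the rest. servo_tool: Moves the arm, as the interface text tells. Its arguments: {"type":"object","properties":{"series":{"type":"array"},"fingers":{"type":"number"},"force":{"type":"number"}},"required":["series"]}

```bash
ls; mkdir -p pics; cat > h.py <<'E'
from plant import *
import numpy as np, cv2
def save(n,im): cv2.imwrite('pics/'+n+'.png',cv2.cvtColor(im,cv2.COLOR_RGB2BGR))
def proj(M,P):
    E=np.array(M['extrinsics']);p=(np.atleast_2d(P)-E[:3,3])@E[:3,:3]
    return np.c_[M['cx']+M['fx']*p[:,0]/-p[:,2],M['cy']-M['fy']*p[:,1]/-p[:,2]]
def ray(M,u,v,z):
    E=np.array(M['extrinsics']);d=E[:3,:3]@np.array([(u-M['cx'])/M['fx'],-(v-M['cy'])/M['fy'],-1])
    return E[:3,3]+d*(z-E[2,3])/d[2]
E
python3 - <<'E'
from h import *
for c in ('scene','top'):
    im=capture(c);save(c+'0',im);M=camera_model(c);print(c,{k:(np.round(v,3).tolist()) for k,v in M.items() if k!='name'} if 1 else 0)
    for t in ['shaker','clip','holddown','bottle','tip_box','scraper','deepwell_front','tube_rack','jar','beaker']:
        r=recognise(c,t)
        print(t,[(np.round(x['box']).tolist(),round(x['confidence'],2)) for x in r[:2]])
E
```

```text
pics
scene {'fx': 494.793, 'fy': 494.793, 'cx': 254.031, 'cy': 187.754, 'extrinsics': [[-0.97, 0.176, -0.165, 383.037], [-0.241, -0.716, 0.656, 984.352], [-0.002, 0.676, 0.737, 1179.448], [0.0, 0.0, 0.0, 1.0]]}
shaker [([183.0, 124.0, 303.0, 243.0], 0.7), ([240.0, 199.0, 270.0, 264.0], 0.23)]
clip [([291.0, 129.0, 315.0, 136.0], 0.67)]
holddown [([193.0, 122.0, 281.0, 188.0], 0.63)]
bottle [([240.0, 200.0, 271.0, 263.0], 0.55)]
tip_box [([272.0, 158.0, 309.0, 190.0], 0.98), ([292.0, 133.0, 312.0, 135.0], 0.4)]
scraper [([245.0, 314.0, 312.0, 323.0], 0.7), ([239.0, 92.0, 273.0, 150.0], 0.22)]
deepwell_front [([235.0, 166.0, 280.0, 209.0], 0.75)]
tube_rack [([237.0, 94.0, 271.0, 150.0], 0.95), ([297.0, 133.0, 319.0, 135.0], 0.28)]
jar [([188.0, 242.0, 219.0, 281.0], 0.95)]
beaker [([188.0, 296.0, 212.0, 333.0], 0.88)]
top {'fx': 397.419, 'fy': 397.419, 'cx': 258.438, 'cy': 192.718, 'extrinsics': [[0.025, 0.995, -0.101, 530.228], [-1.0, 0.025, -0.004, 30.839], [-0.001, 0.101, 0.995, 1084.234], [0.0, 0.0, 0.0, 1.0]]}
shaker [([215.0, 121.0, 312.0, 249.0], 0.62), ([292.0, 205.0, 332.0, 255.0], 0.24)]
clip [([397.0, 219.0, 409.0, 261.0], 0.69), ([241.0, 140.0, 294.0, 176.0], 0.23)]
holddown [([222.0, 126.0, 305.0, 211.0], 0.58)]
bottle [([180.0, 191.0, 219.0, 228.0], 0.92), ([123.0, 219.0, 143.0, 283.0], 0.52)]
tip_box [([293.0, 204.0, 332.0, 253.0], 0.82)]
scraper [([121.0, 218.0, 144.0, 281.0], 0.8), ([148.0, 146.0, 186.0, 177.0], 0.51)]
deepwell_front [([149.0, 147.0, 185.0, 176.0], 0.7), ([236.0, 188.0, 285.0, 223.0], 0.62)]
tube_rack [([360.0, 145.0, 453.0, 191.0], 0.84)]
jar [([148.0, 146.0, 186.0, 177.0], 0.83)]
beaker [([85.0, 164.0, 127.0, 193.0], 0.94)]
```

```bash
python3 - <<'E'
import cv2
a=cv2.imread('pics/top0.png')[110:290,80:460]
cv2.imwrite('pics/top0c.png',cv2.resize(a,(800,379),interpolation=cv2.INTER_CUBIC))
a=cv2.imread('pics/scene0.png')[85:285,170:340]
cv2.imwrite('pics/scene0c.png',cv2.resize(a,(510,600),interpolation=cv2.INTER_CUBIC))
E
```

```text
(no output)
```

View pics/top0c.png

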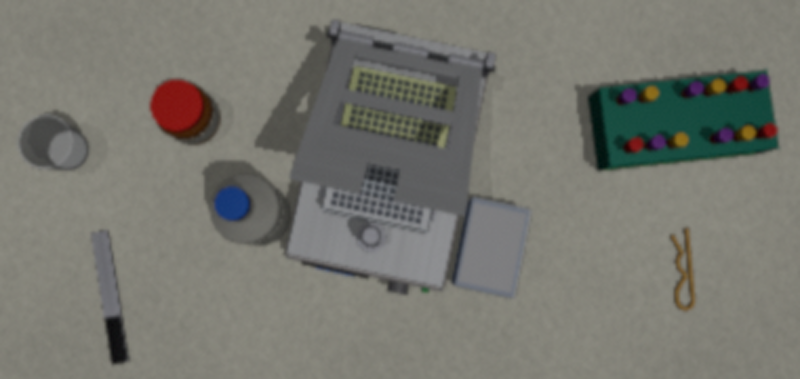

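View pics/scene0c.png

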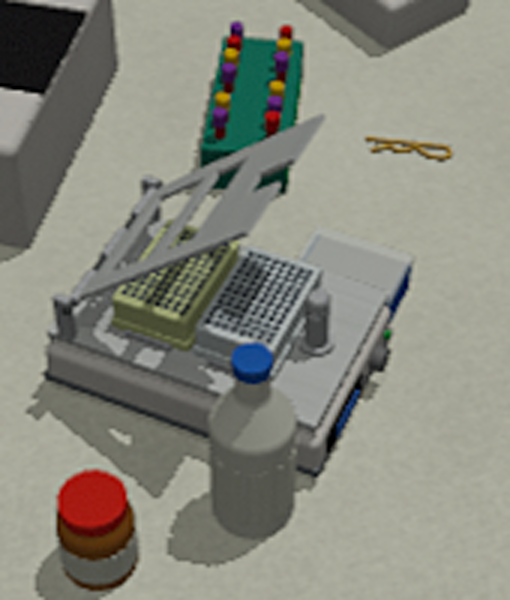

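The top view shows the bottle left of the shaker, so the clip goes in from the right (-y). The stud top is at about (256,222), the hinge posts at about (239,124) and (313,139), and the clip at (405,240) with its loop toward the robot.

```bash
python3 - <<'E'
from h import *
M=camera_model('top');s=380/800
f=lambda u,v,z:ray(M,80+u*s,110+v*s,z)
S=f(371,236,153);A=f(335,31,141);B=f(490,62,141)
print(S,A,B); d=A-B; print(np.linalg.norm(d),np.degrees(np.arctan2(-d[0],d[1])))
m=(A+B)/2; d=m-S; print(np.hypot(*d[:2]),np.degrees(np.arctan2(d[1],d[0])))
print('clip loop',f(684,308,3),'tip',f(687,229,3))
o=observe();print(o['eef_pos'],np.round(o['tool_rot'],3).tolist(),o['joint_positions'],o['gripper_width'],o['t'])
W=camera_model('wrist');E=np.array(W['extrinsics']);R=np.array(o['tool_rot']);print(W['fx'],W['cx'],W['cy'],'cam in tool',np.round(R.T@(E[:3,3]-o['eef_pos'])),np.round(R.T@E[:3,:3],2).tolist())
E
```

```text
[555.53094086  37.79898929 153.        ] [790.61452175  85.37066574 141.        ] [758.55943566 -93.69888727 141.        ]
181.91600632823497 -10.148973644882135
223.03912096940817 -10.84439255363125
clip loop [ 477.76041006 -363.17821574    3.        ] tip [ 578.69687198 -368.29424329    3.        ]
[ 150.52352922 -632.33792189  233.60004476] [[0.973, 0.232, -0.0], [0.232, -0.973, -0.0], [-0.0, 0.0, -1.0]] [74.14272485 26.78505058 -0.66410585 91.82802043  0.34289832 61.38669693
 -3.22703939] 0.9974997655134747 1.1
295.0657385100526 252.7126077167424 190.69201408838646 cam in tool [  74.    1. -150.] [[0.0, 0.97, 0.26], [1.0, -0.0, -0.0], [-0.0, 0.26, -0.97]]
```

Emit:
servo_tool --pt "45 63 19 1.15" --pt "45 63 19 1.15" --pt "45 63 19 1.15" --pt "45 63 19 1.15" --pt "45 63 19 1.15" --pt "45 63 19 1.15" --pt "45 63 19 1.15" --pt "45 63 19 1.15" --pt "45 63 19 1.15" --pt "45 63 19 1.15" --pt "45 63 19 1.15" --pt "45 63 19 1.15" --pt "45 63 19 1.15" --pt "45 63 19 1.15" --pt "45 63 19 1.15" --pt "45 63 19 1.15" --pt "45 63 19 1.15" --pt "45 63 19 1.15" --pt "45 63 19 1.15" --pt "45 63 19 1.15" --fingers 255 --force 20

```text
t: 2.77
eef_pos: [602.9, 5.5, 424.9]
tool_rot: [[0.177, 0.984, 0.003], [0.984, -0.177, 0.005], [0.005, 0.002, -1.0]]
wrist_force: [-1.5, 0.9, -0.2]
gripper_width: 0.006
grasp_force: 0.0
```

Emit:
servo_tool --pt "0 0 0 0" --pt "0 0 0 0" --pt "0 0 0 0"

```text
t: 3.02
eef_pos: [599.9, -4.4, 423.1]
tool_rot: [[0.188, 0.982, -0.001], [0.982, -0.188, -0.001], [-0.002, -0.001, -1.0]]
wrist_force: [-0.8, 1.0, 0.5]
gripper_width: 0.004
grasp_force: 0.0
```

```bash
python3 - <<'E'
from h import *
o=observe();print(o['t'],o['eef_pos'],np.round(o['tool_rot'],3).tolist(),np.round(o['joint_positions'],1))
M=camera_model('wrist');im=capture('wrist')
import json;json.dump({k:np.array(v).tolist() for k,v in M.items() if k in('fx','fy','cx','cy','extrinsics')},open('w1.json','w'))
save('w1',im)
# overlay expected
S=np.array([555.5,37.8]);a=np.radians(-10.5);ex=np.array([np.cos(a),np.sin(a)]);ey=np.array([-ex[1],ex[0]])
O=S+105*ex
def P(x,y,z):return np.r_[O+x*ex+y*ey,z]
print(proj(M,[P(-105,0,153),P(122,92,141),P(122,-92,141)]).round(1))
big=cv2.resize(im,(800,600),interpolation=cv2.INTER_CUBIC)
for th,c in((.5,(255,0,0)),(.7,(0,255,0)),(.9,(0,0,255))):
    q=[P(115-250*np.cos(th),y,130.5+250*np.sin(th)) for y in(-85,85)]
    p=(proj(M,q)*800/512).astype(int).tolist();cv2.line(big,p[0],p[1],c,1)
save('w1b',big)
E
```

```text
3.0167 [599.92960008  -4.35404168 423.09182991] [[0.188, 0.982, -0.001], [0.982, -0.188, -0.001], [-0.002, -0.001, -1.0]] [ 24.6  18.9 -36.5  82.5  11.3  82.3 -22.8]
[[215.8 139.4]
 [380.6  69.4]
 [367.6 198.5]]
```

View pics/w1b.png

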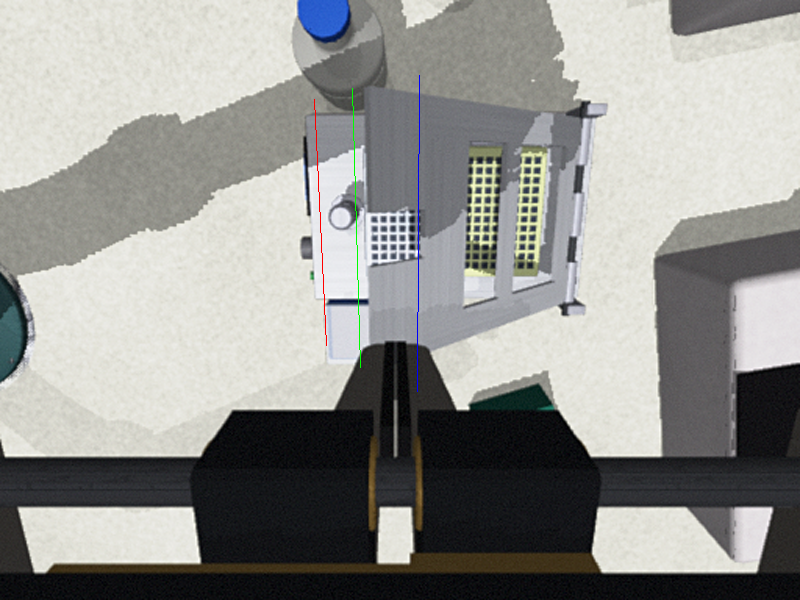

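```bash
python3 - <<'E'
from h import *
import json
M=json.load(open('w1.json'));k=512/800
S=ray(M,342*k,214*k,153);A=ray(M,595*k,108*k,141);B=ray(M,574*k,309*k,141)
print(S,A,B);m=(A+B)/2;d=(m-S)[:2];print(np.hypot(*d),np.degrees(np.arctan2(d[1],d[0])),np.linalg.norm(A-B),np.degrees(np.arctan2(-(A-B)[0],(A-B)[1])))
a=np.radians(-10.5);ex=np.array([np.cos(a),np.sin(a)])
S=S[:2]*.5+.5*np.array([555.5,37.8]);O=S+105*ex;print('O',O)
o=observe();print(o['eef_pos'],o['t'])
c=np.array([600.5,-2.3,423.6])
for th in np.r_[.9,np.linspace(.75,0,9)]:
    t=np.r_[O+(115-170*np.cos(th)-2.5*np.sin(th))*ex,130.5+170*np.sin(th)+2.5*np.cos(th)+18*np.tan(th)+19]
    print(round(th,2),((t-c)/10).round(1).tolist())
E
```

```text
[560.43948095  40.26019203 153.        ] [795.72742528  87.15445785 141.        ] [761.71247796 -92.77348999 141.        ]
222.48901912283532 -11.161857562666546 183.11494491947644 -10.705290875378003
O [661.21150577  19.89536584]
[599.90470869  -4.58693838 423.24877703] 3.0667
0.9 [6.8, 2.1, -11.7]
0.75 [5.0, 2.4, -14.0]
0.66 [4.0, 2.6, -15.5]
0.56 [3.1, 2.8, -17.0]
0.47 [2.4, 2.9, -18.6]
0.38 [1.7, 3.0, -20.2]
0.28 [1.3, 3.1, -21.9]
0.19 [0.9, 3.2, -23.7]
0.09 [0.7, 3.2, -25.4]
0.0 [0.7, 3.2, -27.2]
```

Emit:
servo_tool --pt "6 2.2 -4 0" --pt "6 2.2 -8 0" --pt "5.5 2.3 -12 0" --pt "5.0 2.4 -14 0" --pt "4.5 2.5 -14.7 0" --pt "4.0 2.6 -15.5 0" --pt "3.5 2.7 -16.2 0" --pt "3.1 2.8 -17 0" --pt "2.7 2.9 -17.8 0" --pt "2.4 2.9 -18.6 0" --pt "2.0 3.0 -19.4 0" --pt "1.7 3.0 -20.2 0" --pt "1.5 3.0 -21 0" --pt "1.3 3.1 -21.9 0" --pt "1.1 3.1 -22.8 0" --pt "0.9 3.2 -23.7 0" --pt "0.8 3.2 -24.5 0" --pt "0.7 3.2 -25.4 0" --pt "0.7 3.2 -26 0" --pt "0.7 3.2 -26 0"

```text
t: 4.73
eef_pos: [606.7, 29.5, 161.8]
tool_rot: [[0.186, 0.983, -0.002], [0.983, -0.186, -0.0], [-0.001, -0.002, -1.0]]
wrist_force: [0.0, -0.4, -0.6]
gripper_width: 0.004
grasp_force: 0.0
```

Emit:
servo_tool --pt "0 0 -0.3 0" --pt "0 0 -0.6 0" --pt "0 0 -0.9 0" --pt "0 0 -1.2 0" --pt "0 0 -1.2 0" --pt "0 0 -1.2 0"

```text
t: 5.23
eef_pos: [607.9, 29.8, 152.5]
tool_rot: [[0.186, 0.983, 0.001], [0.983, -0.186, -0.0], [-0.0, 0.001, -1.0]]
wrist_force: [-1.0, -0.3, 5.1]
gripper_width: 0.007
grasp_force: 2.6
```

Emit:
servo_tool --pt "0 0 -0.2 0" --pt "0 0 -0.4 0" --pt "0 0 -0.4 0" --pt "0 0 -0.4 0"

```text
t: 5.57
eef_pos: [608.0, 29.9, 152.2]
tool_rot: [[0.186, 0.983, 0.002], [0.983, -0.186, -0.002], [-0.002, 0.002, -1.0]]
wrist_force: [-11.5, -2.0, 29.1]
gripper_width: 0.005
grasp_force: 14.4
```

Emit:
servo_tool --pt "0 0 4 0" --pt "0 0 8 0" --pt "-2 -2.5 12 0" --pt "-4.7 -5.4 15.2 0" --pt "-6.7 -8.4 15.2 0" --pt "-6.7 -8.4 15.2 0" --pt "-6.7 -8.4 15.2 0" --pt "-6.7 -8.4 15.2 0" --fingers 0

```text
t: 6.23
eef_pos: [540.6, -54.6, 299.6]
tool_rot: [[0.187, 0.982, 0.001], [0.982, -0.187, -0.0], [0.0, 0.001, -1.0]]
wrist_force: [0.4, -0.3, -0.3]
gripper_width: 0.563
grasp_force: 0.0
```

```bash
python3 - <<'E'
from h import *
import json
o=observe();print(o['t'],o['eef_pos'],np.round(o['tool_rot'],3).tolist(),o['wrist_force'])
M=camera_model('wrist');im=capture('wrist')
json.dump({k:np.array(v).tolist() for k,v in M.items() if k in('fx','fy','cx','cy','extrinsics')},open('w2.json','w'))
a=np.radians(-10.7);ex=np.array([np.cos(a),np.sin(a)]);ey=np.array([-ex[1],ex[0]])
O=np.array([661.2,19.9])
def P(x,y,z):return np.r_[O+x*ex+y*ey,z]
print(proj(M,[P(-105,0,153)]))
big=cv2.resize(im,(800,600),interpolation=cv2.INTER_CUBIC)
save('w2b',big)
E
```

```text
6.2333 [540.64027078 -54.55264952 299.60842128] [[0.187, 0.982, 0.001], [0.982, -0.187, -0.0], [0.0, 0.001, -1.0]] [ 0.3653371  -0.3244118  -0.31768076]
[[251.53784293  85.60298015]]
```

View pics/w2b.png

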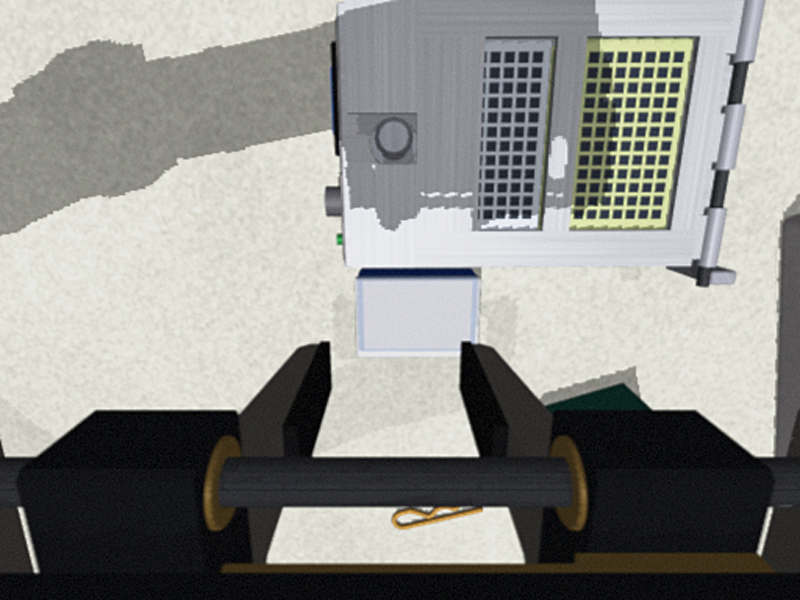

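Emit:
servo_tool --pt "-5 -30.8 -10 -1.34" --pt "-5 -30.8 -10 -1.34" --pt "-5 -30.8 -10 -1.34" --pt "-5 -30.8 -10 -1.34" --pt "-5 -30.8 -10 -1.34" --pt "-5 -30.8 -10 -1.34" --pt "-5 -30.8 -10 -1.34" --pt "-5 -30.8 -10 -1.34" --pt "-5 -30.8 -10 -1.34" --pt "-5 -30.8 -10 -1.34" --pt "-5 -30.8 -10 -1.34" --pt "-5 -30.8 -10 -1.34" --pt "-5 -30.8 -10 -1.34" --pt "-5 -30.8 -10 -1.34" --pt "-5 -30.8 -10 -1.34"

```text
t: 7.53
eef_pos: [491.1, -361.6, 199.2]
tool_rot: [[0.999, 0.047, -0.0], [0.047, -0.999, 0.001], [-0.0, -0.001, -1.0]]
wrist_force: [0.3, -0.2, 0.2]
gripper_width: 0.999
grasp_force: 0.0
```

```bash
python3 - <<'E'
from h import *
import json
M=json.load(open('w2.json'));k=512/800
S=ray(M,395*k,138*k,153);print('stud',S)
A=ray(M,348*k,265*k,133);B=ray(M,690*k,265*k,133);print('frame edge yaw',np.degrees(np.arctan2(*(B-A)[1::-1])))
o=observe();print(o['t'],o['eef_pos'],np.round(o['tool_rot'],3).tolist(),o['wrist_force'],np.round(o['joint_positions'],1))
M=camera_model('wrist');im=capture('wrist')
json.dump({k:np.array(v).tolist() for k,v in M.items() if k in('fx','fy','cx','cy','extrinsics')},open('w3.json','w'))
r=silhouettes('wrist','clip')
for x in r: print(x['box'],x['confidence'])
p=proj(M,[[496,-362,3]])[0].round().astype(int);print(p)
u,v=p[0]-100,p[1]-110
u=max(0,u);v=max(0,v)
c=im[v:v+150,u:u+200];print(u,v,c.shape)
save('w3b',cv2.resize(c,None,fx=4,fy=4,interpolation=cv2.INTER_CUBIC))
if r: np.save('clip.npy',r[0]['pixels'])
E
```

```text
stud [558.74622296  36.77038926 153.        ]
frame edge yaw -10.801817286117538
7.5333 [ 491.08328542 -361.58042998  199.18941498] [[0.999, 0.047, -0.0], [0.047, -0.999, 0.001], [-0.0, -0.001, -1.0]] [ 0.32966842 -0.23634069  0.23132491] [ 43.3  25.9 -13.2  98.8   6.9  56.1 -59.8]
[242.4, 94.3, 265.7, 184.4] 0.88
[252 171]
152 61 (150, 200, 3)
```

View pics/w3b.png

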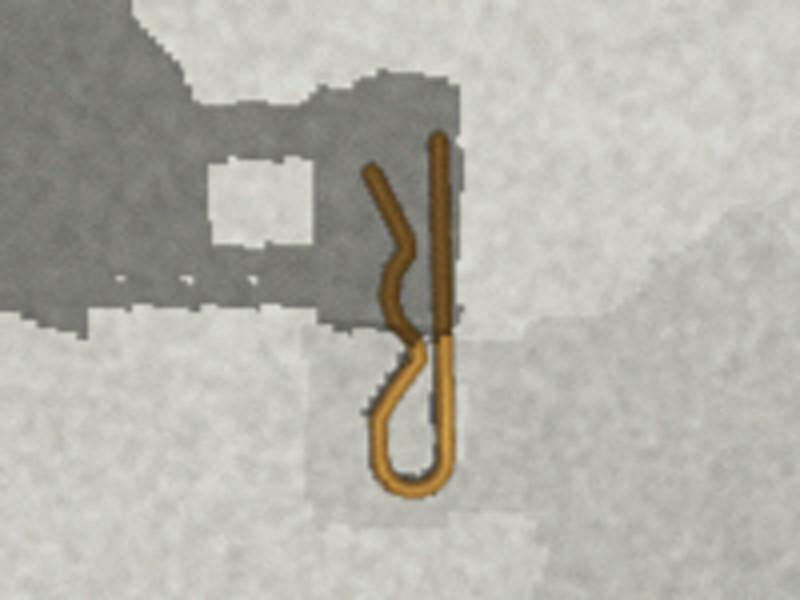

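```bash
python3 - <<'E'
from h import *
import json
M=json.load(open('w3.json'))
f=lambda u,v:ray(M,152+u/4,61+v/4,3)[:2]
T=f(438,131);L=f(446,450);B=f(412,498);a=f(370,440);b=f(453,440)
ye=np.arctan2(*(T-L)[::-1]);cx=np.array([np.cos(ye),np.sin(ye)]);cy=np.array([-cx[1],cx[0]])
print('yaw',np.degrees(ye),'len',(T-B)@cx,'width',(a-b)@cy)
print('origin from tip',T-88*cx+10*cy,'from loop',B+18*cx, 'mid',(a+b)/2)
E
```

```text
yaw 4.643976949781951 len 105.29094640647224 width 24.758665049198306
origin from tip [ 495.00037575 -365.28733811] from loop [ 495.65525025 -364.59160856] mid [ 495.53650481 -365.02666329]
```

Emit:
servo_tool --pt "0.5 -0.3 -4 0.034" --pt "0.5 -0.3 -8 0.034" --pt "0.5 -0.3 -12 0.034" --pt "0.5 -0.3 -15 0.034" --pt "0.5 -0.3 -17 0.034" --pt "0.5 -0.3 -17.9 0.034" --pt "0.5 -0.3 -17.9 0.034" --pt "0.5 -0.3 -17.9 0.034" --pt "0.5 -0.3 -17.9 0.034"

```text
t: 8.38
eef_pos: [496.1, -365.7, 21.3]
tool_rot: [[0.997, 0.078, 0.001], [0.078, -0.997, -0.001], [0.001, 0.001, -1.0]]
wrist_force: [0.7, -0.1, 0.1]
gripper_width: 1.003
grasp_force: 0.0
```

Emit:
servo_tool --pt "0 0 0 0" --pt "0 0 0 0" --pt "0 0 0 0" --pt "0 0 0 0" --pt "0 0 0 0" --pt "0 0 0 0" --pt "0 0 0 0" --pt "0 0 0 0" --pt "0 0 0 0" --pt "0 0 0 0" --fingers 255 --force 25

```text
t: 9.22
eef_pos: [495.5, -365.3, 20.6]
tool_rot: [[0.997, 0.078, -0.0], [0.078, -0.997, 0.0], [-0.0, -0.0, -1.0]]
wrist_force: [0.1, 0.3, -0.1]
gripper_width: 0.299
grasp_force: 0.1
```

Emit:
servo_tool --pt "0 0 0 0" --pt "0 0 0 0" --pt "0 0 0 0" --pt "0 0 2 0" --pt "0 0 5 0" --pt "0 0 9 0" --pt "0 0 9 0"

```text
t: 9.8
eef_pos: [499.5, -367.7, 117.7]
tool_rot: [[0.997, 0.078, 0.01], [0.078, -0.997, -0.007], [0.009, 0.007, -1.0]]
wrist_force: [1.9, -0.6, -0.5]
gripper_width: 0.268
grasp_force: 25.0
```

Emit:
servo_tool --pt "3 28.3 9 1.302" --pt "3 28.3 9 1.302" --pt "3 28.3 9 1.302" --pt "3 28.3 9 1.302" --pt "3 28.3 9 1.302" --pt "3 28.3 9 1.302" --pt "3 28.3 9 1.302" --pt "3 28.3 9 1.302" --pt "3 28.3 9 1.302" --pt "3 28.3 9 1.302" --pt "3 28.3 9 1.302" --pt "3 28.3 9 1.302" --pt "3 28.3 9 1.302" --pt "3 28.3 9 1.302" --pt "3 28.3 9 1.302"

```text
t: 11.05
eef_pos: [525.6, -82.4, 200.6]
tool_rot: [[0.191, 0.982, 0.0], [0.982, -0.191, -0.0], [-0.0, 0.0, -1.0]]
wrist_force: [-1.4, 0.4, -0.8]
gripper_width: 0.271
grasp_force: 25.0
```

Emit:
servo_tool --pt "0 0 -4 0" --pt "0 0 -4 0" --pt "0 0 -4 0" --pt "0 0 -4 0"

```text
t: 11.38
eef_pos: [525.9, -82.1, 161.4]
tool_rot: [[0.19, 0.982, 0.0], [0.982, -0.19, 0.0], [0.0, 0.0, -1.0]]
wrist_force: [-0.3, -0.7, -0.5]
gripper_width: 0.27
grasp_force: 25.0
```

```bash
python3 - <<'E'
from h import *
import json
o=observe();print(o['t'],o['eef_pos'],np.round(o['tool_rot'],3).tolist(),o['wrist_force'],o['gripper_width'],np.round(o['joint_positions'],1))
M=camera_model('wrist');im=capture('wrist')
json.dump({k:np.array(v).tolist() for k,v in M.items() if k in('fx','fy','cx','cy','extrinsics')},open('w4.json','w'))
R=np.array(o['tool_rot']);t=np.array(o['eef_pos'])
print(proj(M,[t+R@[88,10,17.6],t+R@[-18,0,17.6],[558.7,36.8,153]]))
c=im[40:240,150:350]
save('w4b',cv2.resize(c,None,fx=3,fy=3,interpolation=cv2.INTER_CUBIC))
E
```

```text
11.3833 [525.86105059 -82.09638035 161.37773795] [[0.19, 0.982, 0.0], [0.982, -0.19, 0.0], [0.0, 0.0, -1.0]] [-0.34632737 -0.71169646 -0.52426308] 0.27020697914230396 [ 32.8  25.1 -34.1 110.2  18.1  49.9 -21.5]
[[270.72035444  80.97591057]
 [252.07357659 260.0991395 ]
 [272.37565443   0.60789978]]
```

View pics/w4b.png

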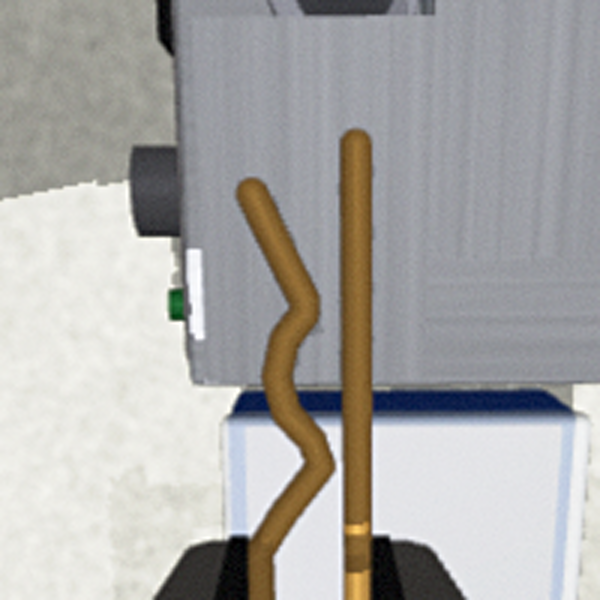

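```bash
python3 - <<'E'
from h import *
im=capture('wrist')
save('w5b',cv2.resize(im[0:100,210:330],None,fx=6,fy=6,interpolation=cv2.INTER_CUBIC))
E
```

```text
(no output)
```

View pics/w5b.png

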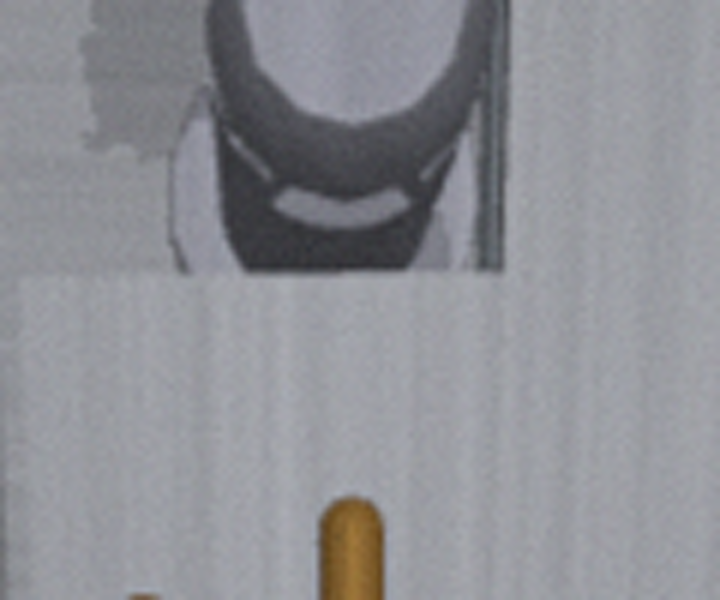

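```bash
python3 - <<'E'
from h import *
import json
M=json.load(open('w4.json'));o=observe();R=np.array(o['tool_rot']);t=np.array(o['eef_pos']);print(t,o['t'])
for n,u,v,z in(('stud',269.3,1,153),('studrim',210+350/6,200/6,153),('rimL',210+207/6,3,153),('rimR',210+498/6,10,153),('flare',267.1,35,140),('notchL',210+172/6,200/6,133),('notchR',210+503/6,200/6,133),('tip',268.5,83,143.8),('leg',150+357/3,40+500/3,143.8)):
    print(n,((ray(M,u,v,z)-t)@R).round(1))
E
```

```text
[526.47430729 -82.2693823  162.07291   ] 11.4833
stud [122.9   7.5   9.1]
studrim [109.    7.3   9.1]
rimL [122.   -4.2   9.1]
rimR [119.1  18.9   9.1]
flare [111.2   7.3  22.1]
notchL [113.6  -8.   29.1]
notchR [113.6  22.2  29.1]
tip [87.   8.1 18.3]
leg [17.4  9.4 18.3]
```

Emit:
servo_tool --pt "-0.16 0.03 -0.4 -0.01" --pt "-0.16 0.03 -0.65 -0.01" --pt "-0.16 0.03 -0.65 -0.01" --pt "0.03 1.0 -0.65 -0.01" --pt "0.12 1.5 -0.65 -0.01" --pt "0.22 2.0 -0.65 -0.01" --pt "0.31 2.5 -0.65 -0.01" --pt "0.37 2.8 -0.65 -0.01" --pt "0.37 2.8 -0.65 -0.01"

```text
t: 12.23
eef_pos: [529.5, -53.1, 154.2]
tool_rot: [[0.198, 0.98, 0.0], [0.98, -0.198, 0.0], [0.0, 0.0, -1.0]]
wrist_force: [-0.2, 0.3, -1.2]
gripper_width: 0.267
grasp_force: 25.0
```

Emit:
servo_tool --pt "0.06 0.3 0 0" --pt "0.12 0.6 0 0" --pt "0.17 0.9 0 0" --pt "0.23 1.2 0 0" --pt "0.25 1.3 0 0" --pt "0.25 1.3 0 0" --pt "0.25 1.3 0 0"

```text
t: 12.82
eef_pos: [531.7, -41.4, 154.1]
tool_rot: [[0.2, 0.98, -0.0], [0.98, -0.2, -0.0], [-0.0, -0.0, -1.0]]
wrist_force: [0.6, -0.4, -0.6]
gripper_width: 0.27
grasp_force: 25.0
```

```bash
python3 - <<'E'
from h import *
im=capture('wrist')
save('w6b',cv2.resize(im[0:150,190:340],None,fx=4,fy=4,interpolation=cv2.INTER_CUBIC))
E
```

```text
(no output)
```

View pics/w6b.png

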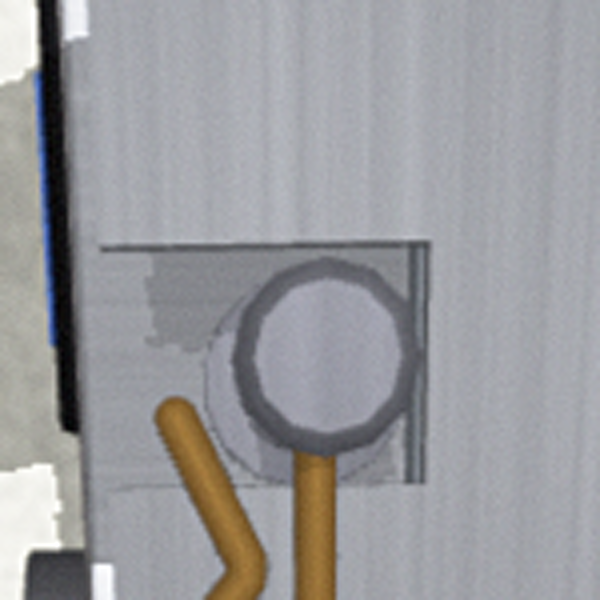

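Emit:
servo_tool --pt "0 0 0 0" --pt "0 0 0 0" --pt "0 0 0 0" --pt "0 0 0 0" --pt "0 0 0 0" --pt "0 0 0 0" --pt "0 0 3 0" --pt "0 0 6 0" --pt "0 0 6 0" --fingers 130

```text
t: 13.62
eef_pos: [534.9, -40.9, 219.1]
tool_rot: [[0.199, 0.98, 0.009], [0.98, -0.199, -0.001], [0.001, 0.009, -1.0]]
wrist_force: [0.3, 0.1, 0.9]
gripper_width: 0.489
grasp_force: 0.0
```

Emit:
servo_tool --pt "-1.1 -5.4 0 0" --pt "-1.1 -5.4 0 0" --pt "-1.1 -5.4 0 0" --pt "-1.1 -5.4 0 0" --pt "-1.1 -5.4 0 0" --pt "-1.1 -5.4 0 0" --pt "-1.1 -5.4 0 0" --fingers 255

```text
t: 14.2
eef_pos: [520.9, -94.0, 214.0]
tool_rot: [[0.198, 0.98, 0.0], [0.98, -0.198, 0.0], [0.0, -0.0, -1.0]]
wrist_force: [-0.7, -0.1, -0.3]
gripper_width: 0.011
grasp_force: 0.0
```

```bash
python3 - <<'E'
from h import *
import json
M=camera_model('wrist');o=observe();print(o['t'],o['eef_pos'],o['gripper_width'],o['wrist_force'])
im=capture('wrist')
json.dump({k:np.array(v).tolist() for k,v in M.items() if k in('fx','fy','cx','cy','extrinsics')},open('w7.json','w'))
save('w7b',cv2.resize(im[0:300,130:400],None,fx=2,fy=2,interpolation=cv2.INTER_CUBIC))
E
```

```text
14.2 [520.92833197 -94.00017595 214.03211836] 0.011269975610090462 [-0.72530295 -0.09692866 -0.32295427]
```

View pics/w7b.png

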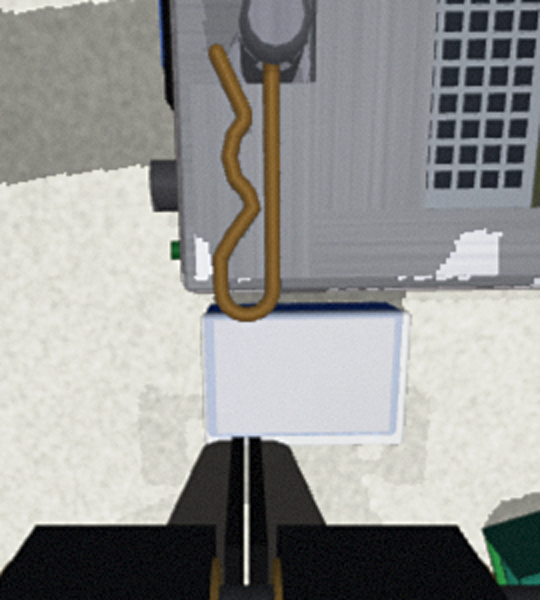

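Emit:
servo_tool --pt "0 0 -4 0" --pt "0 0 -6.05 0" --pt "0 0 -6.05 0" --pt "0 0 -6.05 0" --pt "0.29 1.5 -6.05 0" --pt "0.38 2.0 -6.05 0" --pt "0.48 2.5 -6.05 0" --pt "0.57 3.0 -6.05 0" --pt "0.67 3.5 -6.05 0" --pt "0.76 4.0 -6.05 0" --pt "0.86 4.5 -6.05 0" --pt "0.91 4.8 -6.05 0" --pt "0.91 4.8 -6.05 0"

```text
t: 15.33
eef_pos: [529.9, -47.9, 153.8]
tool_rot: [[0.2, 0.98, -0.0], [0.98, -0.2, -0.001], [-0.001, 0.0, -1.0]]
wrist_force: [-1.1, -2.8, 2.0]
gripper_width: 0.007
grasp_force: 1.5
```

Emit:
servo_tool --pt "0.05 0.25 0 0" --pt "0.1 0.5 0 0" --pt "0.15 0.75 0 0" --pt "0.19 1.0 0 0" --pt "0.21 1.1 0 0" --pt "0.21 1.1 0 0"

```text
t: 15.83
eef_pos: [532.1, -36.2, 153.6]
tool_rot: [[0.2, 0.98, 0.0], [0.98, -0.2, 0.0], [0.0, 0.0, -1.0]]
wrist_force: [0.3, -1.5, 0.0]
gripper_width: 0.006
grasp_force: 0.9
```

Emit:
servo_tool --pt "0.04 0.2 0 0" --pt "0.08 0.4 0 0" --pt "0.08 0.4 0 0" --pt "0.08 0.4 0 0"

```text
t: 16.17
eef_pos: [532.8, -31.2, 153.4]
tool_rot: [[0.199, 0.98, 0.0], [0.98, -0.199, 0.001], [0.001, -0.0, -1.0]]
wrist_force: [0.6, -0.6, -0.5]
gripper_width: 0.004
grasp_force: 0.0
```

```bash
python3 - <<'E'
from h import *
import json
M=camera_model('wrist');o=observe();print(o['t'],o['eef_pos'],o['gripper_width'],o['wrist_force'])
im=capture('wrist')
json.dump({k:np.array(v).tolist() for k,v in M.items() if k in('fx','fy','cx','cy','extrinsics')},open('w8.json','w'))
save('w8b',cv2.resize(im[0:200,170:370],None,fx=3,fy=3,interpolation=cv2.INTER_CUBIC))
E
```

```text
16.1667 [532.76451015 -31.22706361 153.44126568] 0.004179248823767579 [ 0.55555658 -0.59618236 -0.45674713]
```

View pics/w8b.png

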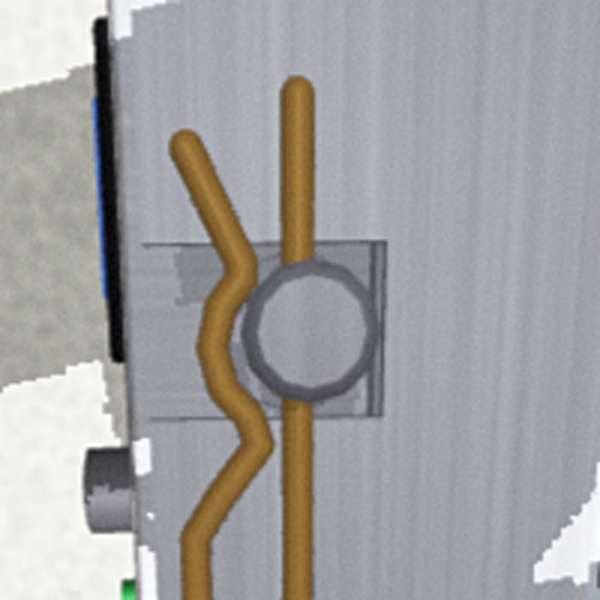

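```bash
python3 - <<'E'
from h import *
import json
M=json.load(open('w8.json'));o=observe();R=np.array(o['tool_rot']);t=np.array(o['eef_pos'])
f=lambda u,v,z:((ray(M,170+u/3,v/3,z)-t)@R).round(1)
print('tip',f(298,76,136.),'stud',f(311,330,153),'low leg',f(299,590,136),'v1',f(245,270,136),'v2',f(262,440,136),'wavemin',f(212,342,136))
E
```

```text
tip [114.9   8.9  17.5] stud [73.2 10.7  0.5] low leg [23.8 10.4 17.4] v1 [83.6 -0.2 17.5] v2 [53.2  3.  17.5] wavemin [71.1 -6.2 17.5]
```

Emit:
servo_tool --pt "0.02 0.1 0 0" --pt "0.04 0.2 0 0" --pt "0.05 0.25 0 0" --pt "0.05 0.25 0 0"

```text
t: 16.55
eef_pos: [533.2, -29.5, 153.5]
tool_rot: [[0.199, 0.98, -0.0], [0.98, -0.199, 0.0], [0.0, -0.0, -1.0]]
wrist_force: [-0.1, -0.9, 0.9]
gripper_width: 0.004
grasp_force: 0.0
```

```bash
cat > m.py <<'E'
from h import *
M=camera_model('wrist');o=observe();R=np.array(o['tool_rot']);t=np.array(o['eef_pos']);im=capture('wrist')
hsv=cv2.cvtColor(im,cv2.COLOR_RGB2HSV)
m=((hsv[...,0]>10)&(hsv[...,0]<25)&(hsv[...,1]>120)).astype(np.uint8)
m[:,:259]=0;m[:,280:]=0;m[140:]=0
n,l,s,c=cv2.connectedComponentsWithStats(m)
for i in range(1,n):
    if s[i,4]>60: print(s[i],c[i].round(1))
i=[i for i in range(1,n) if s[i,4]>60];i=min(i,key=lambda j:s[j,1])
tip=((ray(M,c[i][0],s[i,1],136)-t)@R);print(o['t'],t,o['wrist_force'],'tip',tip)
g=cv2.GaussianBlur(cv2.cvtColor(im,cv2.COLOR_RGB2GRAY),(3,3),0)
r=cv2.HoughCircles(g,cv2.HOUGH_GRADIENT,1,20,param1=80,param2=12,minRadius=16,maxRadius=25)
for q in ([] if r is None else r[0]):
    print('circ',q, ((ray(M,q[0],q[1],153)-t)@R).round(1)) if 250<q[0]<295 and 60<q[1]<150 else 0
E
python3 m.py
```

```text
[264  26  10  66 635] [268.5  58.4]
16.55 [533.22497114 -29.51900524 153.53944926] [-0.0951733  -0.85620759  0.87782071] tip [114.44111426   8.42043522  17.5621074 ]
circ [271.5 113.5  24.4] [71.4  9.6  0.6]
```

Emit:
servo_tool --pt "0.02 0.1 0 0" --pt "0.03 0.15 0 0" --pt "0.03 0.15 0 0" --pt "0.03 0.15 0 0"

```text
t: 16.93
eef_pos: [533.6, -28.3, 153.6]
tool_rot: [[0.2, 0.98, 0.0], [0.98, -0.2, 0.0], [0.0, 0.0, -1.0]]
wrist_force: [0.2, -0.0, 0.2]
gripper_width: 0.005
grasp_force: 0.0
```

```bash
python3 m.py
```

```text
[264  26  10  68 658] [268.5  59.8]
16.9333 [533.56762667 -28.25581131 153.60272122] [ 0.21628642 -0.00427561  0.23261586] tip [114.44820729   8.41900889  17.60914866]
circ [271.5 115.5  24.4] [70.4  9.7  0.6]
```

Emit:
servo_tool --pt "-0.3 -1.5 0 0" --pt "-0.6 -3.0 0 0" --pt "-0.6 -3.0 4 0" --pt "-0.6 -3.0 7 0" --pt "-0.6 -3.0 7 0" --pt "-0.6 -3.0 7 0" --pt "-0.6 -3.0 7 0"

```text
t: 17.57
eef_pos: [527.1, -58.4, 223.2]
tool_rot: [[0.2, 0.98, -0.0], [0.98, -0.2, -0.0], [-0.0, -0.0, -1.0]]
wrist_force: [0.2, -0.6, -0.7]
gripper_width: 0.002
grasp_force: 0.0
```

```bash
python3 - <<'E'
from h import *
M=camera_model('wrist');o=observe();t=np.array(o['eef_pos']);im=capture('wrist');print(o['t'],t)
hsv=cv2.cvtColor(im,cv2.COLOR_RGB2HSV)
m=((hsv[...,0]>10)&(hsv[...,0]<25)&(hsv[...,1]>120)).astype(np.uint8);m[:, :225]=0;m[:,290:]=0;m[215:]=0
ys,xs=np.nonzero(m);print('rows',ys.min(),ys.max())
u=xs[ys==ys.max()].mean()
B=ray(M,u,ys.max()+.5,136);e=np.array([.187,.982]);print('loop',B,'seat y-stud y along hole',(B[:2]-[558.7,36.8])@e+61)
S=proj(M,[[558.7,36.8,153]]);print(S)
E
```

```text
17.5667 [527.12873065 -58.44503887 223.18038052]
rows 5 151
loop [535.52816502 -18.44629663 136.        ] seat y-stud y along hole 2.415003571517417
[[269.25897985  70.38268617]]
```

```bash
python3 - <<'E'
from h import *
M=camera_model('wrist');im=capture('wrist');e=np.array([.187,.982])
hsv=cv2.cvtColor(im,cv2.COLOR_RGB2HSV)
m=((hsv[...,0]>10)&(hsv[...,0]<25)&(hsv[...,1]>120));
xs=np.nonzero(m[7])[0];print(xs)
T=ray(M,266,5,136)
g=cv2.GaussianBlur(cv2.cvtColor(im,cv2.COLOR_RGB2GRAY),(3,3),0)
r=cv2.HoughCircles(g,cv2.HOUGH_GRADIENT,1,10,param1=80,param2=9,minRadius=11,maxRadius=19)
for q in ([] if r is None else r[0]):
    if 250<q[0]<290 and 50<q[1]<95: C=ray(M,q[0],q[1],153);print('circ',q,C,'tip-stud',(T-C)[:2]@e)
E
```

```text
[262 263 264 265 266 267 268]
circ [267.5  68.5  13.8] [557.25299557  38.28552504 153.        ] tip-stud 44.11010677974307
circ [258.5  74.5  17.2] [550.38424593  35.71182477 153.        ] tip-stud 47.92193662341296
```

```bash
python3 -c "
from plant import *
print(finish_job())"
```

```text
the job is handed in; nothing more can be done
None
```

I handed the job in with the frame down over the plates and the clip pushed home round the stud; its seat measured within about 2 mm of the hole centre. I did not get the verdict back, and I did not re-check the bystanders' positions after the moves.

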